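Read a coffee sample on the roast colour meter

TASK

Take the tall sample tube out of the wooden rack and lower it, without dropping it, all the way down into the well of the grey colour meter and let go of it. Then, with the fingers, press the meter's spring-loaded read key half way down its 22 mm stroke (11 mm) and keep it there for at least three seconds, never bottoming it, which would cancel the reading. Finish while still holding the key half way down; leave the key alone until the tube is in, and leave the two short tubes, the mug and the spoon where they are.

Things in the scene. Friction and masses are not known exactly. Their poses are not given: they have to be found in the camera images.
- tall_tube: The sample tube: sealed amber glass cylinder with an aluminium cap of the same width, 22 mm diameter, 130 mm tall (the two others are 100 mm), 40 to 85 g, chamfered foot. Origin at the centre of its underside, z up along the tube. Starts upright in any one of the rack's three holes, its top 85 mm above the rack's top.
- short_tube_a: A short tube, 22 mm diameter, 100 mm tall, same look, upright in another rack hole, its top 55 mm above the rack's top. Origin at the centre of its underside. To be left there.
- short_tube_b: The other short tube, same as the first, in the remaining hole. Origin at the centre of its underside. To be left there.
- rack: Fixed light-wood block, 70 mm (x) by 210 mm (y) by 55 mm high, origin at the centre of its underside, z up. Three holes of 25 mm diameter in a row along its y axis, at y = -70, 0 and +70 mm, 45 mm deep (hole floor 10 mm above the table).
- meter: Roast colour meter, a fixed grey box 170 mm (x) by 250 mm (y) by 90 mm high with a flat dark display on top; origin at the centre of its underside, z up. In its top: the tube well at x 0, y +65 mm, and the read key at x 0, y -65 mm.
- well_mouth (a point): Centre of the well's mouth, in the meter's top face 90 mm above the table; axes as the meter's. The well is a plain round hole of 25 mm diameter with a 3 mm chamfer and a thin dark line around it, 50 mm deep.
- well_floor (a point): Centre of the well's floor, 40 mm above the table, straight below the mouth; axes as the meter's. The seated tube's underside rests here and its top stands 80 mm above the meter's top.
- key_top (a point): Centre of the top face of the read key, a black round mushroom head of 42 mm diameter, 12 mm thick, on a steel stem, above a dark collar. At rest it is 138 mm above the table, 48 mm above the meter's top; it moves straight down when pressed.
- read_key (a joint): Travel of the read key in m: 0 at rest (up), 0.011 half way, 0.022 fully down. Spring return: about 4 N to start it, then 0.4 N per mm (8.4 N half way, 12.8 N at the bottom); it springs back when let go.
- mug: White ceramic mug, 76 mm across, 85 mm tall, on the table beyond the rack. Origin at the centre of its underside. A bystander.
- spoon: Steel spoon, 160 mm long, lying on the table beyond the meter, roughly along y; origin near its middle, on the table. A bystander.
Mind the look-alikes: they are no part of the job. Leave any red or turquoise look-alike of the tall_tube alone.

How it is judged:
By the outcome, as a careful person would: the job done as asked, in the order asked, and still so for the second after the job is handed in, while the arm keeps its last pose, push and grip.
It also fails if it takes over 58 s, if anything falls off the work surface, if the arm or the gripper's body presses on something with over 40 N, if the wrist force passes 120 N, or if a joint passes its speed limit or range.

ROBOT

A 7-joint arm with a two-finger parallel gripper is mounted at the origin on the work surface. World frame = base frame: x ahead of the robot, y to its left, z up, the work surface at z = 0. Lengths are in m, angles in rad, forces in N, time in s.
With the tool pointing down it reaches from about 0.425 to 0.875 m from the base axis. Payload 9.9 kg.
Tool frame: the origin (TCP) lies midway between the tips of the shut fingers; the grasp point (between the pads) lies robot.hold_point_z behind it (robot.hold_point_z is the distance from the TCP to the grasp point, in m); y points along the fingers, x is the direction in which the jaws open and shut, and the axes are right-handed (so a half turn about y gives the same grasp; the last joint's range is limited). The gripper opens to 85 mm and grips with 20 to 120 N. Pads are 22 mm wide; open, the fingers measure 114 mm over their backs; the gripper's body (76 mm by 85 mm) begins 54 mm behind the grasp point. The pads swing forward as they close: fully open they stand 13 mm farther back than shut.
Start: joints at [1.072, 0.576, 0.025, 1.437, -0.015, 1.129, -0.057], TCP at [0.272, -0.618, 0.231] pointing down, gripper open.
Joint ranges: [-2.76, 2.76], [-0.34, 2.15], [-1.52, 1.57], [0.19, 2.46], [-1.09, 4.23], [0.17, 1.99], [-2.82, 2.82]. Speed limits (rad/s): [2.22, 2.22, 3.01, 3.01, 3.14, 3.14, 3.14].

INTERFACE

Orientations are given as a unit quaternion [w, x, y, z].
In Python, from bench import robot gives the robot as it stands.
- The arm moves only by the shell command python3 -m creep 'ROWS' [FORCE]. ROWS is a JSON object of lists of equal length, an entry for each row: "dr": the turn, a rotation vector about the tool's x, y, z in rad, a list of three; "linear": the shift along the tool's x, y, z in cm, a list of three; "gripper": the opening, from 0 (shut) to 1 (fully open). In form: {"dr": [[ax, ay, az], ...], "linear": [[x, y, z], ...], "gripper": [gripper, ...]}. A call has exactly 10 rows; each row shifts and turns the commanded pose from where the row before left it, along the tool's axes as they then stand; what a row does not reach is not made up. A row lasts 1/10 s, in which the tool goes at most 50 mm and 8.59 degrees, less where a joint would pass 70% of its speed; a pose out of reach is approached as far as the arm can. A call is refused whole if a number of a shift passes 5 or a number of a turn 0.15, either way. A call with a gripper value outside its range is refused whole. The fingers move at their own pace and stop on an object; FORCE is the grip in N (left out, the last holds). Time passes only in rows, so rows that do not move let the fingers close, or fill a call up. It gives the time, the measured TCP pose, the force and the opening at its end, in the units of the state.
- robot.read_state(): the state, without advancing time (a new reading comes with each control period).
- robot.get_image(name): name is "side" or "top" or "wrist"; returns the picture (480x640x3 uint8, red, green, blue); there is no depth.
- robot.calibration(name): a dict with "fov_y" (degrees; the focal length in pixels is half the picture's height over the tangent of half this angle, whatever the lens; pixels are square), "cx", "cy" (the principal point, pixels), "camera_from_world" (4x4, takes a point from world to camera coordinates); the wrist camera has in their place "hand_eye" (4x4, takes a point from camera to tool coordinates, whose origin is the TCP and whose axes are the tool frame's). Camera axes: x right, y up, looking along -z (the intrinsics and any distortion apply to the point x, -y, -z); pixel columns grow to the right and rows downward; lengths in m; the calibration is good to about 2 mm. A picture is of the moment at which its call begins: read the wrist's pose just before it. calibration takes no time and is no camera call.
- robot.job_done(): hands the job in, once; it reports no verdict.
The state is a dict: "t": time; "joint_pos": joint angles; "dq": joint speeds; "joint_torque": joint torques, N m; "position": TCP position; "orientation": TCP orientation; "ft_force": force on the tool from outside, world axes, zero at the start; "ft_torque": the same for the moment, N m; "width": finger opening in m.
Only numpy, scipy, OpenCV 4.12 (cv2) and the standard library are available. Lean on these libraries where they do the work, as an engineer would, in place of code of your own. Each camera call takes 0.05 s, during which the arm holds its last target.

## Working session

There is one attempt and no reset: what is moved stays moved. The work goes in short steps, Python scripts to look and compute and a shell command to move; the robot and the scene stay as the last step left them, time stands still between calls to the robot, and variables do not carry over. Pictures are saved under pics/ and viewed, and the job is handed in when it is done.

```bash
ls; mkdir -p pics
python3 - <<'E'
from bench import robot
import cv2,numpy as np
print(robot.hold_point_z)
s=robot.read_state();print(s)
for n in("side","top","wrist"):
    c=robot.calibration(n);print(n,{k:(np.round(v,4).tolist() if not isinstance(v,(str,dict)) else v) for k,v in c.items()})
    cv2.imwrite(f"pics/{n}0.png",robot.get_image(n)[:,:,::-1])
E
```

```text
pics
0.0187
{'t': 0.0, 'joint_pos': array([ 1.07218507,  0.57650319,  0.02483359,  1.43792009, -0.01500311,
        1.12903394, -0.05653133]), 'dq': array([-0.00106588,  0.00100461,  0.0010036 ,  0.0010948 ,  0.0003663 ,
       -0.00048524,  0.00033368]), 'joint_torque': array([ 2.00123845e-04, -7.65762663e+01,  2.25065432e+00, -2.85972834e+01,
        1.53527077e-02,  1.26509322e-02, -3.98763348e-05]), 'position': array([ 0.27185731, -0.61731867,  0.23045762]), 'orientation': array([ 0.59254775, -0.591946  ,  0.3868324 , -0.38580797]), 'ft_force': array([-0.1333711 , -0.67718771, -0.67891572]), 'ft_torque': array([ 0.04734735, -0.01225226, -0.00618293]), 'width': 0.08527131003133584}
side {'fov_y': 52.9803, 'cx': 320.0964, 'cy': 236.1946, 'camera_from_world': [[-0.8667, -0.4986, -0.0161, 0.5053], [0.3652, -0.6561, 0.6604, -0.2653], [-0.3399, 0.5664, 0.7508, -0.7585], [0.0, 0.0, 0.0, 1.0]]}
top {'fov_y': 56.9059, 'cx': 318.1709, 'cy': 246.7852, 'camera_from_world': [[0.0099, -0.9999, 0.0118, -0.0054], [0.9979, 0.0106, 0.0641, -0.5811], [-0.0642, 0.0111, 0.9979, -1.0459], [0.0, 0.0, 0.0, 1.0]]}
wrist {'fov_y': 69.2907, 'cx': 318.3594, 'cy': 242.9378, 'hand_eye': [[1.0, -0.0013, 0.001, -0.0003], [0.0013, 0.2695, -0.963, -0.1429], [0.001, 0.963, 0.2695, 0.0679], [0.0, 0.0, 0.0, 1.0]]}
```

View pics/side0.png

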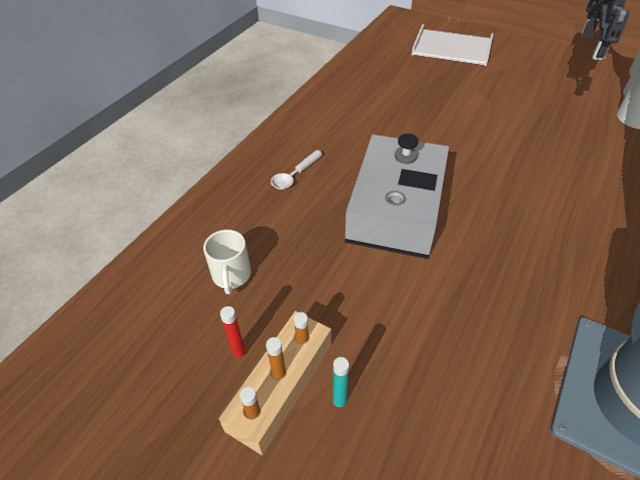

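View pics/top0.png

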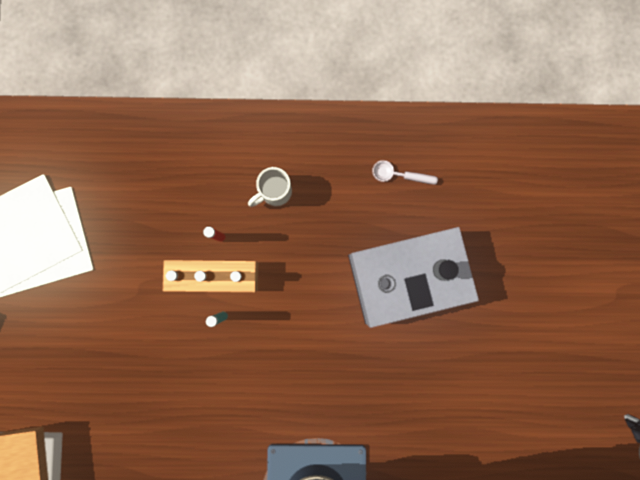

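View pics/wrist0.png

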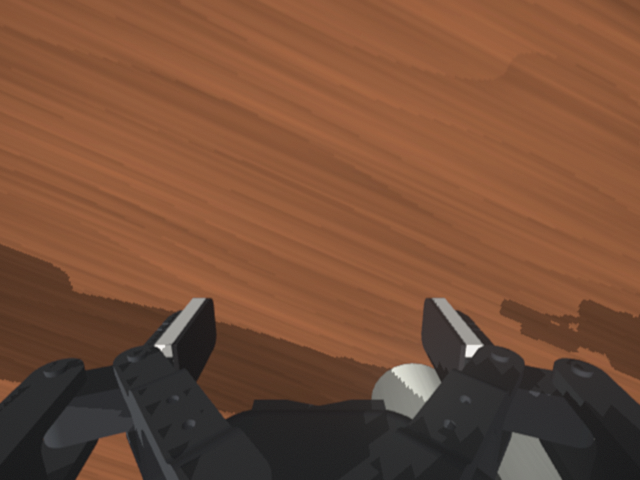

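Run:
```python
import cv2,numpy as np
t=cv2.imread("pics/top0.png");s=cv2.imread("pics/side0.png")
a=cv2.resize(t[220:340,150:270],None,fx=5,fy=5,interpolation=cv2.INTER_CUBIC)
cv2.imwrite("pics/c1.png",a)
cv2.imwrite("pics/c2.png",cv2.resize(t[220:335,340:500],None,fx=5,fy=5,interpolation=cv2.INTER_CUBIC))
cv2.imwrite("pics/c3.png",cv2.resize(s[295:455,205:365],None,fx=3.7,fy=3.7,interpolation=cv2.INTER_CUBIC))
cv2.imwrite("pics/c4.png",cv2.resize(s[125:260,335:460],None,fx=4.4,fy=4.4,interpolation=cv2.INTER_CUBIC))
```

```text
(no output)
```

View pics/c1.png

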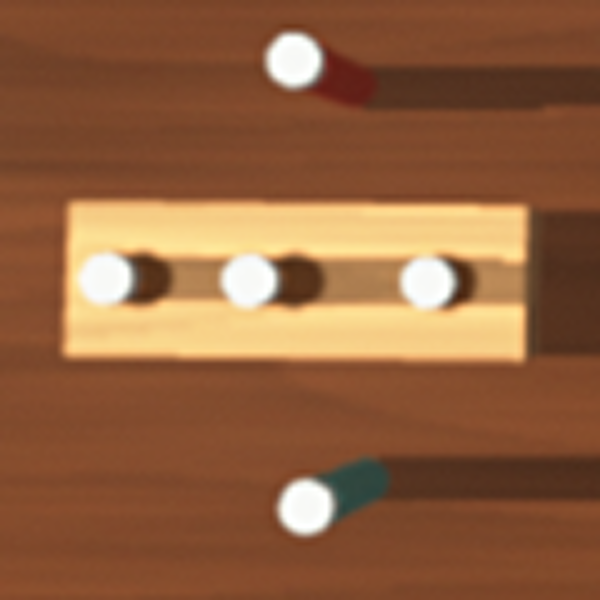

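View pics/c2.png

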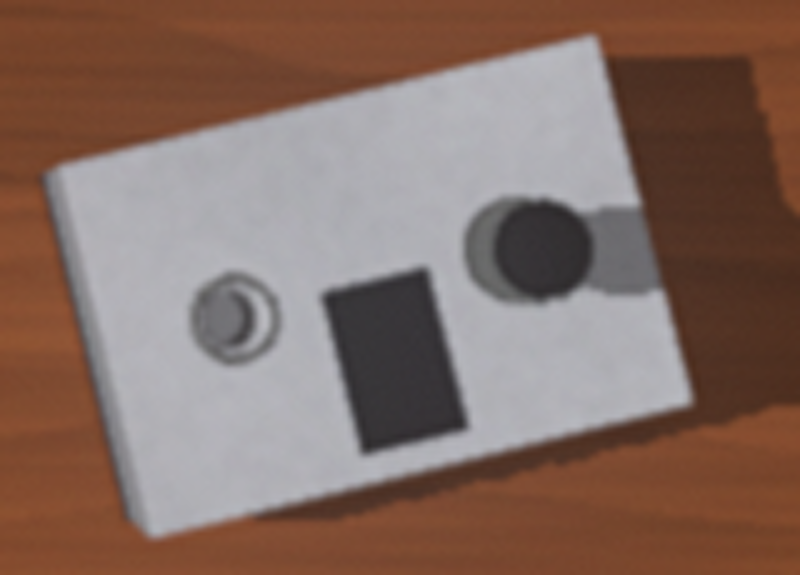

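View pics/c3.png

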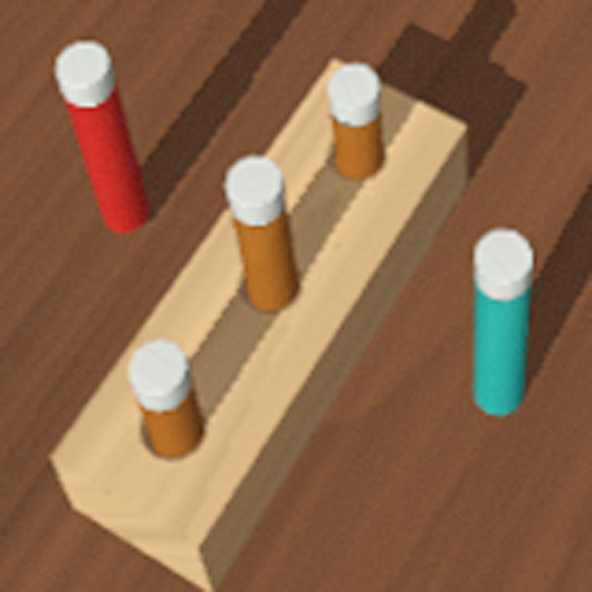

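View pics/c4.png

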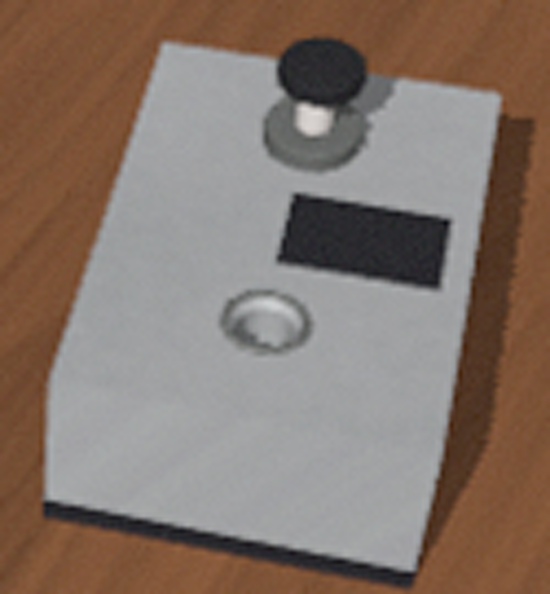

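```bash
cat > h.py <<'E'
import numpy as np,cv2
from bench import robot
from scipy.spatial.transform import Rotation as Rn
def R(q): return Rn.from_quat([q[1],q[2],q[3],q[0]]).as_matrix()
def cam(name,st=None):
    c=robot.calibration(name);f=240/np.tan(np.radians(c["fov_y"]/2))
    if name=="wrist":
        T=np.eye(4);T[:3,:3]=R(st["orientation"]);T[:3,3]=st["position"];W=T@np.array(c["hand_eye"])
    else: W=np.linalg.inv(np.array(c["camera_from_world"]))
    return f,c["cx"],c["cy"],W
def plane(C,u,v,z):
    f,cx,cy,W=C;d=W[:3,:3]@np.array([(u-cx)/f,-(v-cy)/f,-1]);o=W[:3,3];return o+d*(z-o[2])/d[2]
def proj(C,p):
    f,cx,cy,W=C;q=np.linalg.inv(W)@np.append(p,1);return np.array([cx+f*q[0]/-q[2],cy-f*q[1]/-q[2]])
E
python3 - <<'E'
from h import *
T=cam("top");S=cam("side")
def t1(x,y):return 150+x/5-.4,220+y/5-.4
def t2(x,y):return 340+x/5-.4,220+y/5-.4
def s3(x,y):return 205+x/3.7-.36,295+y/3.7-.36
def s4(x,y):return 335+x/4.4-.39,125+y/4.4-.39
np.set_printoptions(precision=4,suppress=True)
for n,a,b,z in [("tall",t1(248,280),s3(255,183),.14),("shL",t1(106,279),s3(160,372),.11),("shR",t1(427,283),s3(355,92),.11),("well",t2(236,318),s4(266,322),.09),("key",t2(543,249),s4(322,68),.138)]:
    print(n,plane(T,*a,z),plane(S,*b,z))
for c in [(62,165),(597,35),(692,405),(150,537)]: print("meter",plane(T,*t2(*c),.09))
for c in [(67,200),(527,205),(525,360),(63,355)]: print("rack",plane(T,*t1(*c),.055))
E
```

```text
tall [0.5097 0.2528 0.14  ] [0.5105 0.254  0.14  ]
shL [0.5094 0.3222 0.11  ] [0.5093 0.3246 0.11  ]
shR [0.509  0.1825 0.11  ] [0.5089 0.1857 0.11  ]
well [ 0.4967 -0.1527  0.09  ] [ 0.4985 -0.1512  0.09  ]
key [ 0.5281 -0.276   0.138 ] [ 0.5291 -0.2717  0.138 ]
meter [ 0.5643 -0.0746  0.09  ]
meter [ 0.6256 -0.316   0.09  ]
meter [ 0.4599 -0.3569  0.09  ]
meter [ 0.3994 -0.1145  0.09  ]
rack [0.5454 0.3588 0.055 ]
rack [0.5453 0.1468 0.055 ]
rack [0.4739 0.1464 0.055 ]
rack [0.4741 0.3583 0.055 ]
```

Candidates for the tall tube in the top view are the amber caps at (171,276), (200,276) and (236,276), the red one at (209,232) and the turquoise one at (211,321). The crops show the middle amber tube (200,276; side view 274,345) standing visibly taller above the rack, so that is the one. It is at about (0.510, 0.2535), the well at (0.497, -0.152) and the key at (0.528, -0.277).

```bash
python3 -m creep '{"dr":[[0,-0.075,0],[0,-0.075,0],[0,-0.075,0],[0,-0.075,0],[0,-0.075,0],[0,-0.075,0],[0,-0.075,0],[0,-0.075,0],[0,-0.075,0],[0,-0.075,0]],"linear":[[-0.5,0,3],[-0.5,0,4.8],[-0.5,0,4.8],[-0.5,0,4.8],[-0.5,0,4.8],[-0.5,0,4.8],[-0.5,0,4.8],[-0.5,0,4.8],[-0.5,0,4.8],[-0.5,0,4.8]],"gripper":[1,1,1,1,1,1,1,1,1,1]}' 40
cat >> h.py <<'E'
def rel(target,yawx=None,st=None):
    "offset to target in tool axes, cm; turn about tool y to bring tool x to world angle yawx"
    st=st or robot.read_state();M=R(st["orientation"])
    d=M.T@(np.array(target)-st["position"])*100
    a=np.arctan2(M[1,0],M[0,0])
    print("pos",np.round(st["position"],4),"xang",round(a,4),"tilt y",np.round(M[:,1],4),"F",np.round(st["ft_force"],1),"w",round(st["width"],4),"t",round(st["t"],2))
    print("tool cm",np.round(d,2), "dr_y", None if yawx is None else round(a-yawx,3))
E
python3 -c "
from h import *
rel([.51,.2535,.23],0)"
```

```text
t: 1.15
position: [0.5654, -0.2671, 0.231]
orientation: [0.693, -0.693, 0.142, -0.141]
ft_force: [0.6, -0.3, 1.1]
width: 0.0853
pos [ 0.5654 -0.2671  0.231 ] xang -0.4029 tilt y [-1.e-04  1.e-04 -1.e+00] F [ 0.6 -0.3  1.1] w 0.0853 t 1.15
tool cm [-25.5    0.11  45.72] dr_y -0.403
```

```bash
python3 - <<'E'
from h import *
cv2.imwrite("pics/w1.png",robot.get_image("wrist")[:,:,::-1])
E
python3 -m creep '{"dr":[[0,-0.04,0],[0,-0.04,0],[0,-0.04,0],[0,-0.04,0],[0,-0.04,0],[0,-0.04,0],[0,-0.04,0],[0,-0.04,0],[0,-0.04,0],[0,-0.04,0]],"linear":[[-1.5,0,4.7],[-1.5,0,4.7],[-1.5,0,4.7],[-1.5,0,4.7],[-1.5,0,4.7],[-1.5,0,4.7],[-1.5,0,4.7],[-1.5,0,4.7],[-1.5,0,4.0],[-1.5,0,2]],"gripper":[1,1,1,1,1,1,1,1,1,1]}' 40
python3 - <<'E'
from h import *
rel([.51,.2535,.108-.0187],0)
cv2.imwrite("pics/w2.png",robot.get_image("wrist")[:,:,::-1])
E
```

```text
t: 2.2
position: [0.5211, 0.1899, 0.2312]
orientation: [0.708, -0.706, 0.0, -0.0]
ft_force: [0.2, -0.7, 0.2]
width: 0.0852
pos [0.5211 0.1899 0.2312] xang -0.0004 tilt y [-2.e-04  2.e-03 -1.e+00] F [ 0.2 -0.7  0.2] w 0.0852 t 2.2
tool cm [-1.11 14.21  6.33] dr_y -0.0
```

View pics/w1.png

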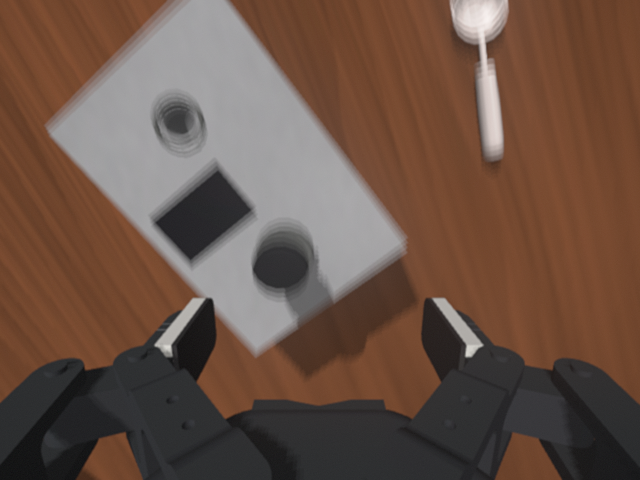

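View pics/w2.png

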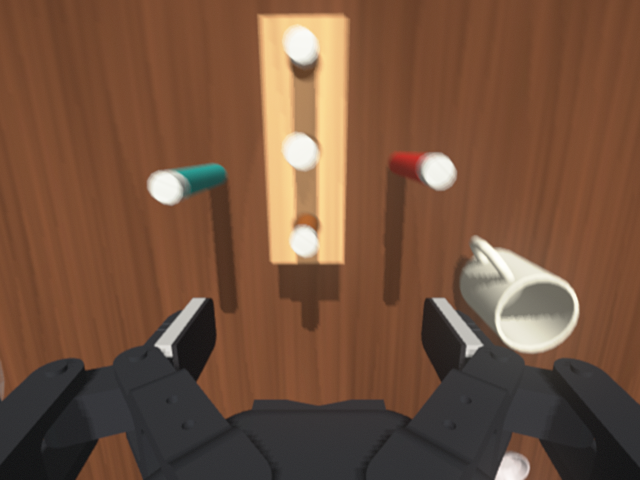

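The wrist view shows the middle amber tube's cap at (301,151), with the short tubes at (301,46) and (305,240). Red, at (437,170), and turquoise, at (168,187), stand clear on either side. Moving above the tube.

```bash
python3 -m creep '{"dr":[[0,0,0],[0,0,0],[0,0,0],[0,0,0],[0,0,0],[0,0,0],[0,0,0],[0,0,0],[0,0,0],[0,0,0]],"linear":[[-0.4,0,2],[-0.4,0,2],[-0.31,0,1.5],[0,0,0.7],[0,2,0],[0,2,0],[0,1,0],[0,0,0],[0,0,0],[0,0,0]],"gripper":[1,1,1,1,1,1,1,1,1,1]}' 40
python3 - <<'E'
from h import *
st=robot.read_state()
rel([.51,.2535,.108-.0187],0)
cv2.imwrite("pics/w3.png",robot.get_image("wrist")[:,:,::-1])
print(proj(cam("wrist",st),[.51,.2535,.14]))
E
```

```text
t: 3.25
position: [0.512, 0.2478, 0.1822]
orientation: [0.707, -0.707, 0.002, -0.003]
ft_force: [0.3, 0.1, 0.2]
width: 0.0855
pos [0.512  0.2478 0.1822] xang -0.0063 tilt y [ 1.2e-03  7.0e-04 -1.0e+00] F [0.3 0.1 0.2] w 0.0855 t 3.25
tool cm [-0.21  9.29  0.56] dr_y -0.006
[315.69907184 262.01181397]
```

View pics/w3.png

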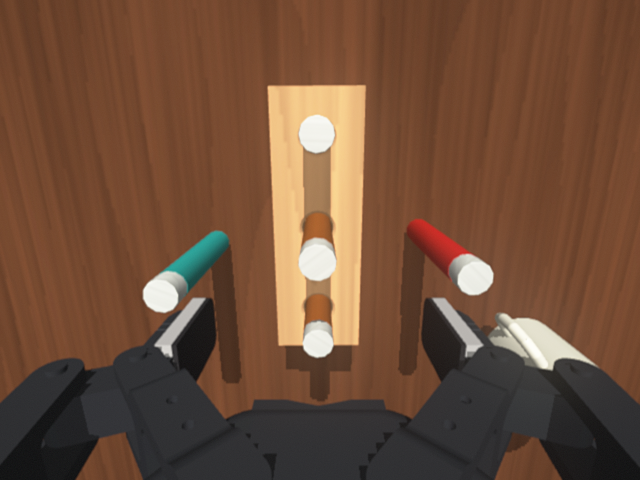

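The tall cap sits at (318,262) against a predicted (316,262), so the position agrees to about 1 mm. Descending.

```bash
python3 -m creep '{"dr":[[0,-0.006,0],[0,0,0],[0,0,0],[0,0,0],[0,0,0],[0,0,0],[0,0,0],[0,0,0],[0,0,0],[0,0,0]],"linear":[[-0.1,0,0.56],[0,1.5,0],[0,2,0],[0,2,0],[0,2,0],[0,1.2,0],[0,0.5,0],[0,0,0],[0,0,0],[0,0,0]],"gripper":[1,1,1,1,1,1,1,1,1,1]}' 40
python3 - <<'E'
from h import *
st=robot.read_state()
rel([.511,.2535,.108-.0187],0)
cv2.imwrite("pics/w4.png",robot.get_image("wrist")[:,:,::-1])
E
```

```text
t: 4.3
position: [0.5109, 0.2536, 0.0902]
orientation: [0.707, -0.707, -0.0, -0.0]
ft_force: [0.4, 0.4, 0.4]
width: 0.0855
pos [0.5109 0.2536 0.0902] xang -0.0001 tilt y [ 1.3e-03  7.0e-04 -1.0e+00] F [0.4 0.4 0.4] w 0.0855 t 4.3
tool cm [ 0.01  0.09 -0.01] dr_y -0.0
```

View pics/w4.png

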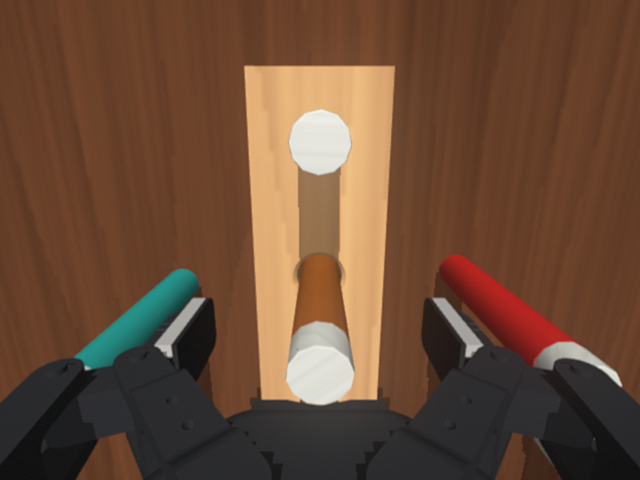

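The tube is centred between the pads, with its cap at (320,374). Closing.

```bash
python3 -m creep '{"dr":[[0,0,0],[0,0,0],[0,0,0],[0,0,0],[0,0,0],[0,0,0],[0,0,0],[0,0,0],[0,0,0],[0,0,0]],"linear":[[0,0,0],[0,0,0],[0,0,0],[0,0,0],[0,0,0],[0,0,0],[0,0,0],[0,0,0],[0,0,0],[0,0,0]],"gripper":[0.6,0.4,0.3,0.2,0.1,0,0,0,0,0]}' 50
python3 - <<'E'
from h import *
rel([.511,.2535,.27],0)
E
```

```text
t: 5.35
position: [0.5106, 0.2533, 0.0895]
orientation: [0.707, -0.707, -0.0, -0.0]
ft_force: [2.1, 1.0, 3.0]
width: 0.0206
pos [0.5106 0.2533 0.0895] xang -0.0001 tilt y [ 4.e-04  2.e-04 -1.e+00] F [2.1 1.  3. ] w 0.0206 t 5.35
tool cm [  0.04 -18.05   0.02] dr_y -0.0
```

```bash
python3 -m creep '{"dr":[[0,0,0],[0,0,0],[0,0,0],[0,0,0],[0,0,0],[0,0,0],[0,0,0],[0,0,0],[0,0,0],[0,0,0]],"linear":[[0,-0.3,0],[0,-0.7,0],[0,-1,0],[0,-1.5,0],[0,-2,0],[0,-2,0],[0,-2,0],[0,-2,0],[0,-1,0],[0,-0.5,0]],"gripper":[0,0,0,0,0,0,0,0,0,0]}' 50
python3 - <<'E'
from h import *
rel([.497,-.152,.22],-.249)
cv2.imwrite("pics/w5.png",robot.get_image("wrist")[:,:,::-1])
cv2.imwrite("pics/s5.png",robot.get_image("side")[:,:,::-1])
E
```

```text
t: 6.35
position: [0.5107, 0.2534, 0.2206]
orientation: [0.707, -0.707, -0.0, -0.001]
ft_force: [-0.3, -0.4, -1.3]
width: 0.0209
pos [0.5107 0.2534 0.2206] xang -0.0001 tilt y [ 1.5e-03  8.0e-04 -1.0e+00] F [-0.3 -0.4 -1.3] w 0.0209 t 6.35
tool cm [-1.360e+00  3.000e-02 -4.054e+01] dr_y 0.249
```

View pics/w5.png

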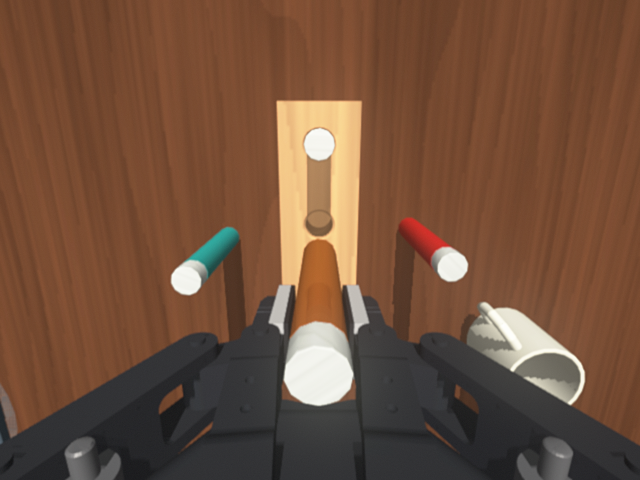

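View pics/s5.png

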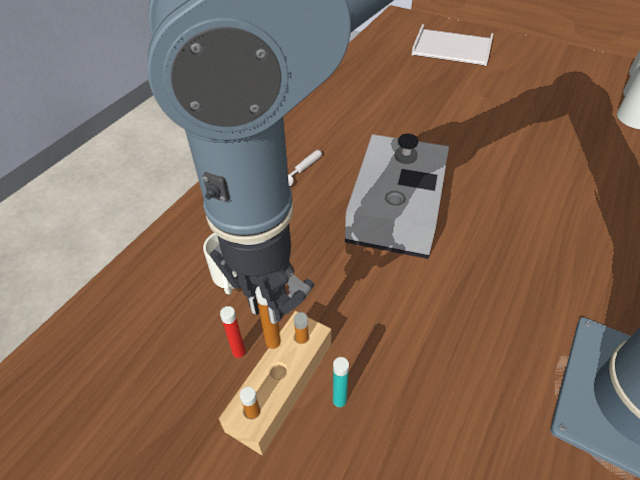

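The tube is held clear of the rack, with its foot at about (318,243) in the wrist view and both short tubes still in their holes. Carrying it to the well.

```bash
python3 -m creep '{"dr":[[0,0,0],[0,0,0],[0,0,0],[0,0,0],[0,0,0],[0,0,0],[0,0,0],[0,0,0],[0,0,0],[0,0,0]],"linear":[[-0.1,0,-1.5],[-0.15,0,-3],[-0.15,0,-4.5],[-0.16,0,-4.9],[-0.16,0,-4.9],[-0.16,0,-4.9],[-0.16,0,-4.9],[-0.16,0,-4.9],[-0.16,0,-3.5],[0,0,-2]],"gripper":[0,0,0,0,0,0,0,0,0,0]}' 50
python3 -m creep '{"dr":[[0,0,0],[0,0,0],[0,0,0],[0,0,0],[0,0,0],[0,0,0],[0,0,0],[0,0,0],[0,0,0],[0,0,0]],"linear":[[0,0.5,-1],[0,1,-0.5],[0,1,0],[0,0.5,0],[0,0,0],[0,0,0],[0,0,0],[0,0,0],[0,0,0],[0,0,0]],"gripper":[0,0,0,0,0,0,0,0,0,0]}' 50
python3 - <<'E'
from h import *
st=robot.read_state()
rel([.497,-.152,.22],-.249)
w=robot.get_image("wrist")[:,:,::-1]
cv2.imwrite("pics/w6.png",w)
cv2.imwrite("pics/w6c.png",cv2.resize(w[130:430,200:440],None,fx=2,fy=2,interpolation=cv2.INTER_CUBIC))
s=robot.get_image("side")[:,:,::-1]
cv2.imwrite("pics/s6.png",s)
cv2.imwrite("pics/s6c.png",cv2.resize(s[100:260,320:480],None,fx=3.7,fy=3.7,interpolation=cv2.INTER_CUBIC))
C=cam("wrist",st)
print("well pred",proj(C,[.497,-.152,.09]))
E
```

```text
t: 7.45
position: [0.4946, -0.1416, 0.2182]
orientation: [-0.707, 0.707, -0.003, 0.001]
ft_force: [0.9, 0.1, -0.0]
width: 0.0211
t: 8.45
position: [0.4969, -0.1518, 0.1895]
orientation: [-0.707, 0.707, 0.0, 0.0]
ft_force: [-0.5, 0.2, -0.8]
width: 0.0204
pos [ 0.4969 -0.1518  0.1895] xang -0.0001 tilt y [ 4.e-04 -1.e-04 -1.e+00] F [-0.5  0.2 -0.8] w 0.0204 t 8.45
tool cm [ 0.01 -3.05 -0.02] dr_y 0.249
well pred [319.16369338 244.26461472]
```

View pics/w6c.png

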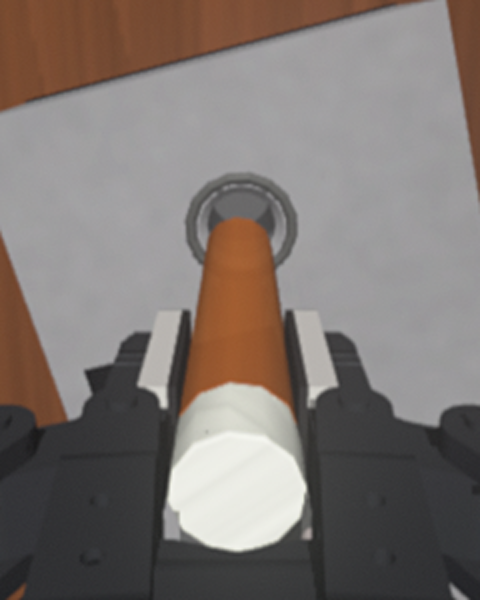

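View pics/s6.png

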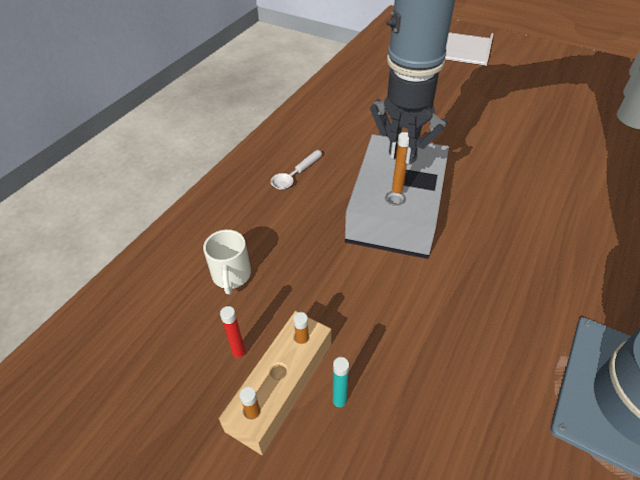

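Run:
```python
from h import *
st=robot.read_state();C=cam("wrist",st);S=cam("side")
w=cv2.imread("pics/w6.png");s=cv2.imread("pics/s6.png")
th=np.linspace(0,2*np.pi,60)
def circ(im,C,c,r,col,k,o):
    p=np.array([proj(C,[c[0]+r*np.cos(a),c[1]+r*np.sin(a),c[2]]) for a in th])
    cv2.polylines(im,[np.int32(((p-o+.5)*k)*16)],True,col,1,cv2.LINE_AA,4)
P=st["position"]
wi=cv2.resize(w[190:300,260:380],None,fx=5,fy=5,interpolation=cv2.INTER_CUBIC);o=np.array([260,190])
circ(wi,C,[.497,-.152,.09],.0155,(0,0,255),5,o)
circ(wi,C,[P[0],P[1],P[2]-.0795],.011,(0,255,0),5,o)
si=cv2.resize(s[130:220,360:450],None,fx=6,fy=6,interpolation=cv2.INTER_CUBIC);o=np.array([360,130])
circ(si,S,[.497,-.152,.09],.0155,(0,0,255),6,o)
circ(si,S,[P[0],P[1],P[2]-.0795],.011,(0,255,0),6,o)
circ(si,S,[P[0],P[1],P[2]+.0505],.011,(0,255,0),6,o)
cv2.imwrite("pics/o1.png",wi);cv2.imwrite("pics/o2.png",si)
```

```text
(no output)
```

View pics/o1.png

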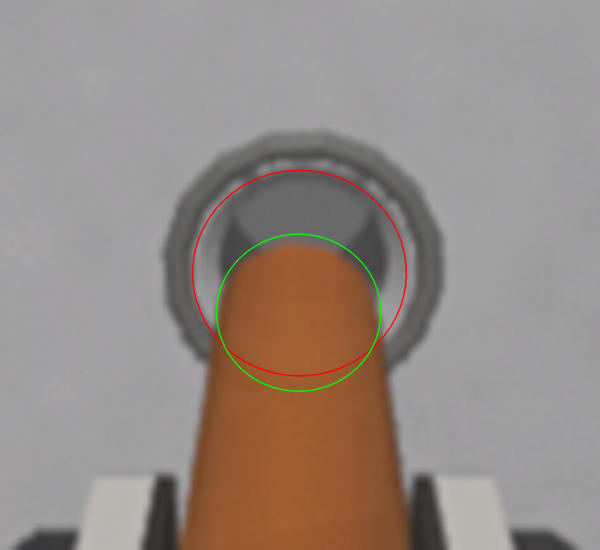

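View pics/o2.png

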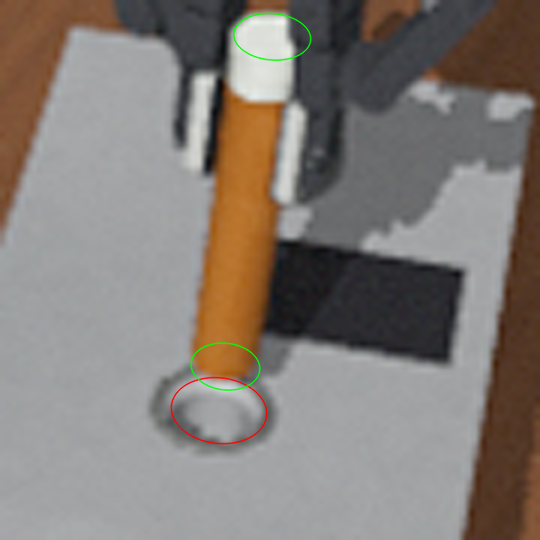

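Overlay: the well ring is centred about 0.7 mm in +x and 1.2 mm in +y from my estimate, and the tube foot matches its projection. Correcting and starting to lower.

```bash
python3 -m creep '{"dr":[[0,0,0],[0,0,0],[0,0,0],[0,0,0],[0,0,0],[0,0,0],[0,0,0],[0,0,0],[0,0,0],[0,0,0]],"linear":[[0.07,0,0.1],[0,0.4,0],[0,0.6,0],[0,0.5,0],[0,0.4,0],[0,0.4,0],[0,0.4,0],[0,0.3,0],[0,0,0],[0,0,0]],"gripper":[0,0,0,0,0,0,0,0,0,0]}' 50
python3 - <<'E'
from h import *
rel([.4977,-.151,.1195])
w=robot.get_image("wrist")[:,:,::-1]
cv2.imwrite("pics/w7c.png",cv2.resize(w[130:430,200:440],None,fx=2,fy=2,interpolation=cv2.INTER_CUBIC))
E
```

```text
t: 9.55
position: [0.4976, -0.1507, 0.1593]
orientation: [0.707, -0.707, -0.0, 0.0]
ft_force: [-0.1, 0.6, 0.5]
width: 0.0206
pos [ 0.4976 -0.1507  0.1593] xang 0.0001 tilt y [ 0.  0. -1.] F [-0.1  0.6  0.5] w 0.0206 t 9.55
tool cm [ 0.01  3.98 -0.03] dr_y None
```

View pics/w7c.png

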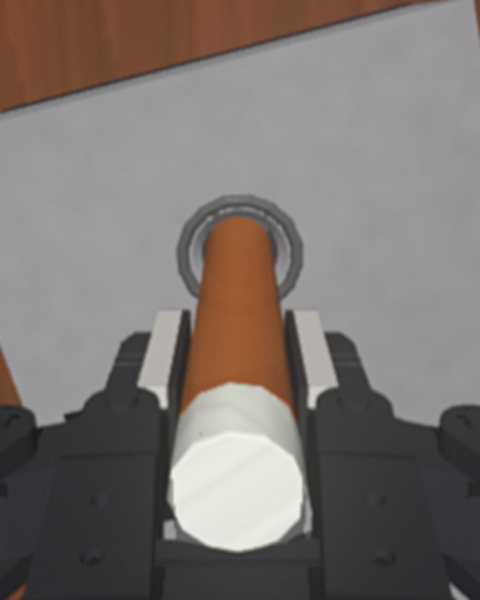

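```bash
python3 -m creep '{"dr":[[0,0,0],[0,0,0],[0,0,0],[0,0,0],[0,0,0],[0,0,0],[0,0,0],[0,0,0],[0,0,0],[0,0,0]],"linear":[[0.06,0,0],[0,0.3,0],[0,0.5,0],[0,0.5,0],[0,0.5,0],[0,0.5,0],[0,0.5,0],[0,0.5,0],[0,0.2,0],[0,0,0]],"gripper":[0,0,0,0,0,0,0,0,0,0]}' 50
python3 - <<'E'
from h import *
rel([.4977,-.151,.1195])
w=robot.get_image("wrist")[:,:,::-1]
cv2.imwrite("pics/w8c.png",cv2.resize(w[130:430,200:440],None,fx=2,fy=2,interpolation=cv2.INTER_CUBIC))
E
```

```text
t: 10.6
position: [0.498, -0.1507, 0.1239]
orientation: [0.707, -0.707, 0.0, 0.0]
ft_force: [-0.4, -0.8, 0.0]
width: 0.0208
pos [ 0.498  -0.1507  0.1239] xang 0.0 tilt y [-6.e-04  2.e-04 -1.e+00] F [-0.4 -0.8  0. ] w 0.0208 t 10.6
tool cm [-0.03  0.44 -0.03] dr_y None
```

View pics/w8c.png

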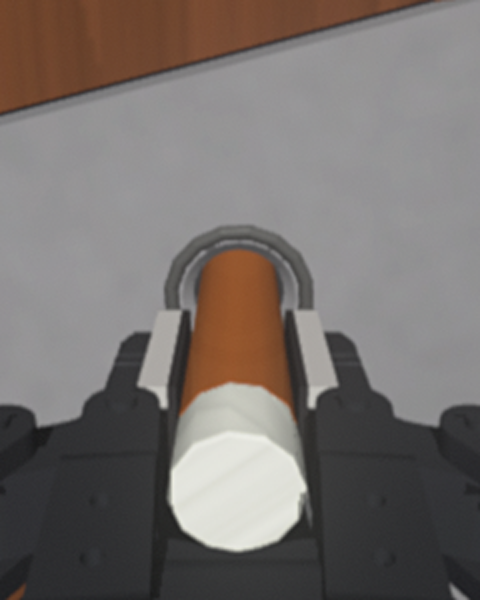

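The tube is in the well without touching. The last 4 to 5 mm go slowly.

```bash
python3 -m creep '{"dr":[[0,0,0],[0,0,0],[0,0,0],[0,0,0],[0,0,0],[0,0,0],[0,0,0],[0,0,0],[0,0,0],[0,0,0]],"linear":[[0,0.1,0],[0,0.1,0],[0,0.08,0],[0,0.06,0],[0,0.04,0],[0,0.02,0],[0,0,0],[0,0,0],[0,0,0],[0,0,0]],"gripper":[0,0,0,0,0,0,0,0,0,0]}' 50
python3 - <<'E'
from h import *
rel([.4977,-.151,.1195])
E
```

```text
t: 11.65
position: [0.4981, -0.1507, 0.1203]
orientation: [0.707, -0.707, 0.0, -0.0]
ft_force: [-0.3, -1.0, -0.7]
width: 0.021
pos [ 0.4981 -0.1507  0.1203] xang -0.0 tilt y [ 0.  0. -1.] F [-0.3 -1.  -0.7] w 0.021 t 11.65
tool cm [-0.04  0.08 -0.03] dr_y None
```

```bash
python3 -m creep '{"dr":[[0,0,0],[0,0,0],[0,0,0],[0,0,0],[0,0,0],[0,0,0],[0,0,0],[0,0,0],[0,0,0],[0,0,0]],"linear":[[0,0.04,0],[0,0.04,0],[0,0.02,0],[0,0.02,0],[0,0.02,0],[0,0.02,0],[0,0,0],[0,0,0],[0,0,0],[0,0,0]],"gripper":[0,0,0,0,0,0,0,0,0,0]}' 50
python3 - <<'E'
from h import *
rel([.4977,-.151,.1195])
E
```

```text
t: 12.65
position: [0.4983, -0.1508, 0.1194]
orientation: [-0.707, 0.707, 0.0, 0.0]
ft_force: [-2.2, 0.2, 8.4]
width: 0.0206
pos [ 0.4983 -0.1508  0.1194] xang -0.0001 tilt y [ 7.e-04 -4.e-04 -1.e+00] F [-2.2  0.2  8.4] w 0.0206 t 12.65
tool cm [-0.06 -0.01 -0.02] dr_y None
```

Contact reads 8.4 N exactly at the expected seated height (TCP z 0.1194). Releasing.

```bash
python3 -m creep '{"dr":[[0,0,0],[0,0,0],[0,0,0],[0,0,0],[0,0,0],[0,0,0],[0,0,0],[0,0,0],[0,0,0],[0,0,0]],"linear":[[0,0,0],[0,0,0],[0,0,0],[0,0,0],[0,0,0],[0,0,0],[0,0,0],[0,0,0],[0,0,0],[0,0,0]],"gripper":[0.3,0.35,0.4,0.45,0.5,0.6,0.7,0.7,0.7,0.7]}' 50
python3 -m creep '{"dr":[[0,0,0],[0,0,0],[0,0,0],[0,0,0],[0,0,0],[0,0,0],[0,0,0],[0,0,0],[0,0,0],[0,0,0]],"linear":[[0,-0.5,0],[0,-1,0],[0,-1.5,0],[0,-2,0],[0,-2,0],[0,-2,0],[0,-2,0],[0,-1.5,0],[0,-0.5,0],[0,0,0]],"gripper":[0.7,0.7,0.7,0.7,0.7,0.7,0.7,0.7,0.7,0.7]}' 50
python3 - <<'E'
from h import *
st=robot.read_state()
rel([.529,-.276,.25])
w=robot.get_image("wrist")[:,:,::-1];cv2.imwrite("pics/w9.png",w)
s=robot.get_image("side")[:,:,::-1];cv2.imwrite("pics/s9.png",s)
C=cam("side")
print("side: tube top seated centre",proj(C,[.498,-.1508,.17]),"edge pts",proj(C,[.498,-.1508,.09]))
cv2.imwrite("pics/s9c.png",cv2.resize(s[110:260,330:470],None,fx=4,fy=4,interpolation=cv2.INTER_CUBIC))
E
```

```text
t: 13.65
position: [0.4982, -0.1508, 0.1187]
orientation: [0.707, -0.707, -0.0, -0.0]
ft_force: [0.4, -0.9, 0.6]
width: 0.0598
t: 14.65
position: [0.4984, -0.1508, 0.2497]
orientation: [-0.707, 0.707, 0.001, 0.001]
ft_force: [-0.4, -0.3, 0.6]
width: 0.06
pos [ 0.4984 -0.1508  0.2497] xang -0.0001 tilt y [ 1.7e-03 -5.0e-04 -1.0e+00] F [-0.4 -0.3  0.6] w 0.06 t 14.65
tool cm [  3.06  -0.02 -12.52] dr_y None
side: tube top seated centre [399.58861343 166.68385965] edge pts [395.19623686 198.00564351]
```

View pics/w9.png

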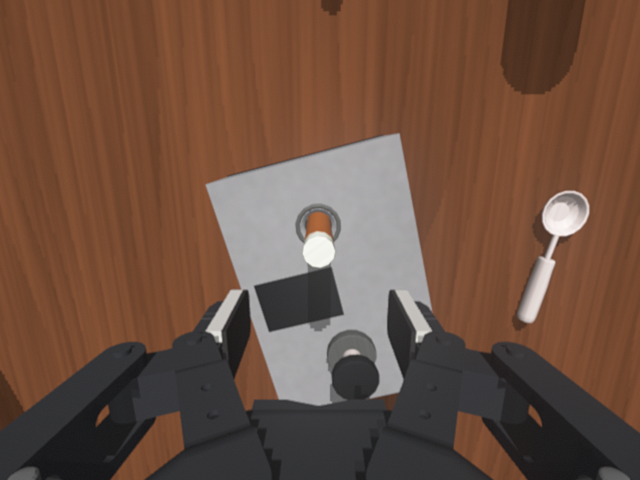

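View pics/s9c.png

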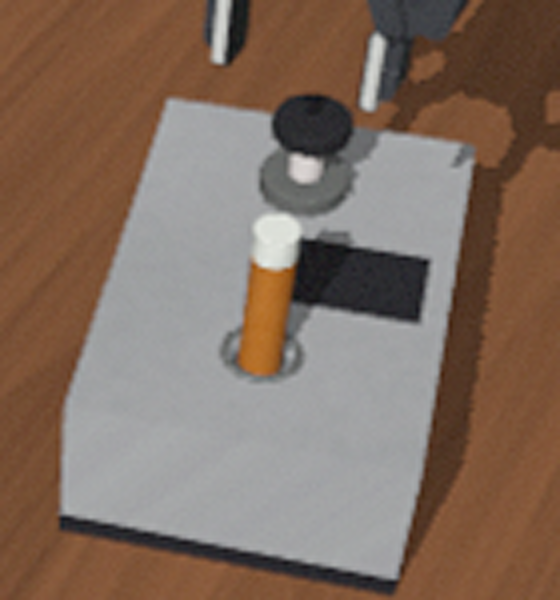

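The seated tube's top is at side (399,167) against a predicted (400,167), so it is fully down. The key head is in the wrist view at (355,378). Moving over it with the fingers shut.

```bash
python3 - <<'E'
from h import *
st=robot.read_state();C=cam("wrist",st);print(plane(C,355,376,.138))
E
python3 -m creep '{"dr":[[0,0,0],[0,0,0],[0,0,0],[0,0,0],[0,0,0],[0,0,0],[0,0,0],[0,0,0],[0,0,0],[0,0,0]],"linear":[[0.5,0,-1.5],[0.6,0,-2.5],[0.6,0,-3],[0.6,0,-3],[0.6,0,-2],[0.16,0,-0.6],[0,0,0],[0,0,0],[0,0,0],[0,0,0]],"gripper":[0.5,0.3,0.1,0,0,0,0,0,0,0]}' 50
python3 - <<'E'
from h import *
rel([.529,-.277,.150])
w=robot.get_image("wrist")[:,:,::-1];cv2.imwrite("pics/w10.png",w)
E
```

```text
[ 0.52832146 -0.26994007  0.138     ]
t: 15.75
position: [0.5288, -0.2758, 0.2489]
orientation: [0.707, -0.707, -0.001, 0.0]
ft_force: [0.6, 0.2, 0.6]
width: 0.0004
pos [ 0.5288 -0.2758  0.2489] xang 0.0014 tilt y [ 2.e-04  1.e-04 -1.e+00] F [0.6 0.2 0.6] w 0.0004 t 15.75
tool cm [ 0.02  9.89 -0.13] dr_y None
```

View pics/w10.png

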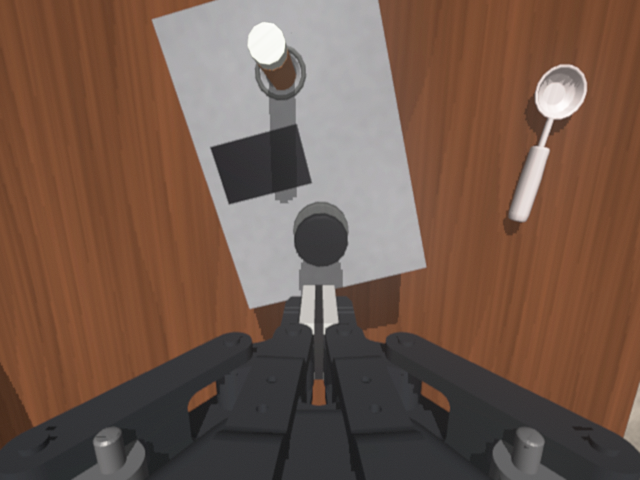

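```bash
python3 - <<'E'
from h import *
st=robot.read_state();C=cam("wrist",st);print(plane(C,321,240,.138))
E
python3 -m creep '{"dr":[[0,0,0],[0,0,0],[0,0,0],[0,0,0],[0,0,0],[0,0,0],[0,0,0],[0,0,0],[0,0,0],[0,0,0]],"linear":[[0.05,1,0],[0,2,0],[0,2,0],[0,2,0],[0,1.5,0],[0,0.7,0],[0,0.3,0],[0,0,0],[0,0,0],[0,0,0]],"gripper":[0,0,0,0,0,0,0,0,0,0]}' 50
python3 - <<'E'
from h import *
rel([.529,-.275,.138])
w=robot.get_image("wrist")[:,:,::-1];cv2.imwrite("pics/w11.png",w)
s=robot.get_image("side")[:,:,::-1]
cv2.imwrite("pics/s11c.png",cv2.resize(s[110:260,330:470],None,fx=4,fy=4,interpolation=cv2.INTER_CUBIC))
E
```

```text
[ 0.53031866 -0.2760485   0.138     ]
t: 16.8
position: [0.5296, -0.2769, 0.1544]
orientation: [-0.707, 0.707, 0.0, 0.0]
ft_force: [0.0, -0.2, -0.0]
width: -0.0
pos [ 0.5296 -0.2769  0.1544] xang -0.0 tilt y [ 1.1e-03 -5.0e-04 -1.0e+00] F [ 0.  -0.2 -0. ] w -0.0 t 16.8
tool cm [-0.06  1.64  0.19] dr_y None
```

View pics/w11.png

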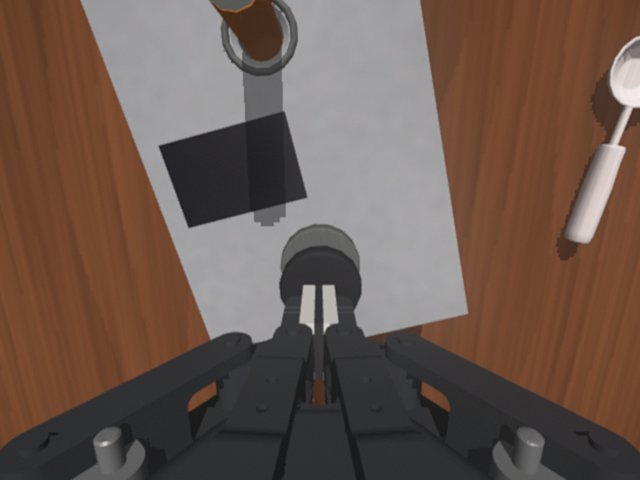

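View pics/s11c.png

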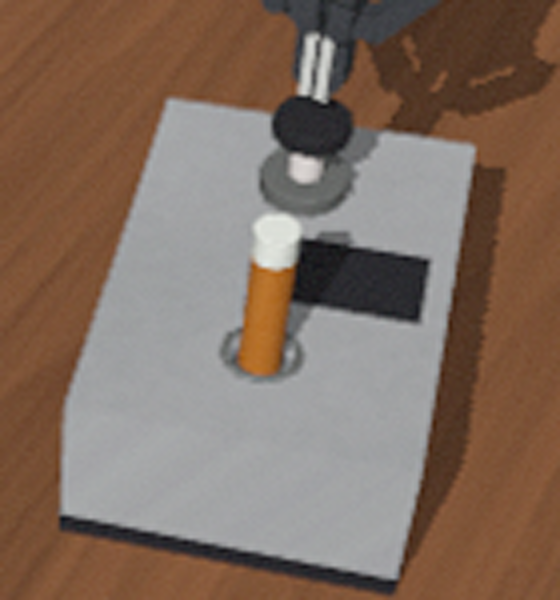

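The fingers are centred over the key. Approaching to find contact.

```bash
python3 -m creep '{"dr":[[0,0,0],[0,0,0],[0,0,0],[0,0,0],[0,0,0],[0,0,0],[0,0,0],[0,0,0],[0,0,0],[0,0,0]],"linear":[[0,0.3,0],[0,0.4,0],[0,0.3,0],[0,0.2,0],[0,0.1,0],[0,0.1,0],[0,0.08,0],[0,0,0],[0,0,0],[0,0,0]],"gripper":[0,0,0,0,0,0,0,0,0,0]}' 50
python3 -c "
from h import *
rel([.53,-.276,.138])"
```

```text
t: 17.9
position: [0.5293, -0.2768, 0.139]
orientation: [-0.707, 0.707, 0.0, 0.0]
ft_force: [-0.1, 0.3, -0.2]
width: 0.0004
pos [ 0.5293 -0.2768  0.139 ] xang 0.0 tilt y [ 2.e-04 -1.e-04 -1.e+00] F [-0.1  0.3 -0.2] w 0.0004 t 17.9
tool cm [0.07 0.1  0.08] dr_y None
```

```bash
python3 -m creep '{"dr":[[0,0,0],[0,0,0],[0,0,0],[0,0,0],[0,0,0],[0,0,0],[0,0,0],[0,0,0],[0,0,0],[0,0,0]],"linear":[[0,0.04,0],[0,0.04,0],[0,0.04,0],[0,0.04,0],[0,0.04,0],[0,0,0],[0,0,0],[0,0,0],[0,0,0],[0,0,0]],"gripper":[0,0,0,0,0,0,0,0,0,0]}' 50
python3 -c "
from h import *
rel([.53,-.276,.138])"
```

```text
t: 18.9
position: [0.5293, -0.2768, 0.1369]
orientation: [-0.707, 0.707, 0.0, 0.0]
ft_force: [-1.1, -0.2, 4.5]
width: -0.0
pos [ 0.5293 -0.2768  0.1369] xang 0.0 tilt y [ 1.e-04 -0.e+00 -1.e+00] F [-1.1 -0.2  4.5] w -0.0 t 18.9
tool cm [ 0.07 -0.11  0.08] dr_y None
```

4.5 N at 1.1 mm of travel matches the spring model (4.4 N). Pressing another 9.9 mm.

```bash
python3 -m creep '{"dr":[[0,0,0],[0,0,0],[0,0,0],[0,0,0],[0,0,0],[0,0,0],[0,0,0],[0,0,0],[0,0,0],[0,0,0]],"linear":[[0,0.15,0],[0,0.2,0],[0,0.2,0],[0,0.2,0],[0,0.12,0],[0,0.08,0],[0,0.04,0],[0,0,0],[0,0,0],[0,0,0]],"gripper":[0,0,0,0,0,0,0,0,0,0]}' 50
python3 -c "
from h import *
rel([.53,-.276,.127])"
```

```text
t: 19.9
position: [0.5293, -0.2768, 0.1273]
orientation: [-0.707, 0.707, 0.0, 0.0]
ft_force: [-1.7, 0.8, 7.6]
width: 0.0001
pos [ 0.5293 -0.2768  0.1273] xang -0.0001 tilt y [ 3.e-04 -2.e-04 -1.e+00] F [-1.7  0.8  7.6] w 0.0001 t 19.9
tool cm [0.07 0.03 0.08] dr_y None
```

```bash
for i in 1 2; do python3 -m creep '{"dr":[[0,0,0],[0,0,0],[0,0,0],[0,0,0],[0,0,0],[0,0,0],[0,0,0],[0,0,0],[0,0,0],[0,0,0]],"linear":[[0,0.01,0],[0,0,0],[0,0,0],[0,0,0],[0,0,0],[0,0,0],[0,0,0],[0,0,0],[0,0,0],[0,0,0]],"gripper":[0,0,0,0,0,0,0,0,0,0]}' 50 | egrep 't:|pos|force'; done
python3 - <<'E'
from h import *
F=[];Z=[]
for i in range(4):
    s=robot.get_image("side"); st=robot.read_state();F.append(st["ft_force"][2]);Z.append(st["position"][2])
print(np.round(F,2),np.round(Z,4))
s=s[:,:,::-1]
cv2.imwrite("pics/s12c.png",cv2.resize(s[110:260,330:470],None,fx=4,fy=4,interpolation=cv2.INTER_CUBIC))
E
```

```text
t: 20.9
position: [0.5293, -0.2768, 0.1271]
ft_force: [-2.0, 1.0, 8.3]
t: 21.9
position: [0.5293, -0.2768, 0.1271]
ft_force: [-1.7, 1.0, 7.3]
[8.53 8.   8.37 7.66] [0.1271 0.1271 0.1271 0.1271]
```

View pics/s12c.png

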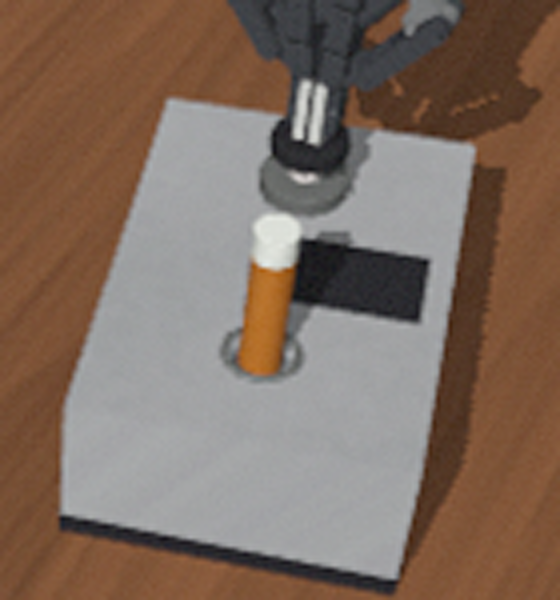

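The key is about half way down (10.9 mm, about 8 N) and the tube still stands in the well. Holding still for four more seconds.

```bash
for i in 1 2 3 4; do python3 -m creep '{"dr":[[0,0,0],[0,0,0],[0,0,0],[0,0,0],[0,0,0],[0,0,0],[0,0,0],[0,0,0],[0,0,0],[0,0,0]],"linear":[[0,0,0],[0,0,0],[0,0,0],[0,0,0],[0,0,0],[0,0,0],[0,0,0],[0,0,0],[0,0,0],[0,0,0]],"gripper":[0,0,0,0,0,0,0,0,0,0]}' 50 | egrep 't:|pos|force'; done
python3 - <<'E'
from h import *
cv2.imwrite("pics/t13.png",robot.get_image("top")[:,:,::-1])
E
```

```text
t: 23.1
position: [0.5293, -0.2768, 0.1271]
ft_force: [-1.1, 1.1, 7.5]
t: 24.1
position: [0.5293, -0.2768, 0.1271]
ft_force: [-1.8, 0.4, 7.8]
t: 25.1
position: [0.5293, -0.2768, 0.1271]
ft_force: [-1.6, 0.4, 7.8]
t: 26.1
position: [0.5293, -0.2768, 0.1271]
ft_force: [-1.6, 0.5, 8.4]
```

View pics/t13.png

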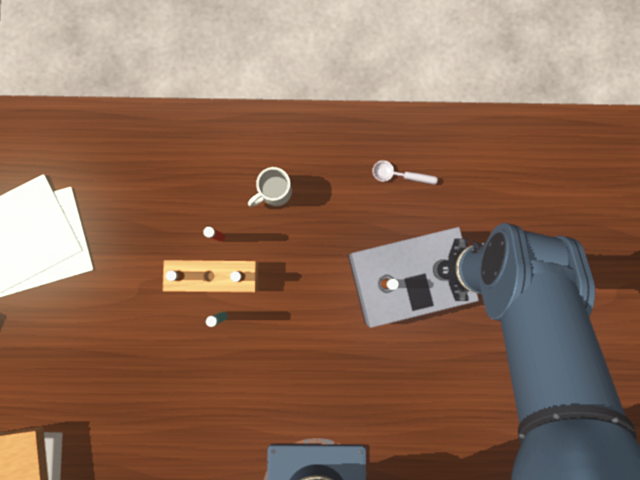

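The short tubes (171,276 and 236,276), look-alikes, mug and spoon are where they were, and the tall tube is in the well at (390,284).

```bash
python3 -c "
from bench import robot
print(robot.job_done())"
```

```text
the job is handed in; nothing more can be done
None
```

The tall tube is in the meter's well and released. I handed the job in at about 26 s with the read key held half way down; no verdict was reported.

- **Tube:** I took the tall amber tube from the rack's middle hole and lowered it until it touched the well floor. Contact was 8.4 N at a tool height of 0.1194 m, against 0.1195 m expected. After release, its top matched the seated position in the side view to within a pixel.
- **Key:** With the fingers shut, I pressed to a tool height of 0.1271 m, about 10.9 mm of travel, and held it for over 6 s. The key never came near the bottom of its stroke. The force read 7.3 to 8.5 N, averaging about 8 N, slightly under the nominal 8.4 N.
- **Other objects:** In the last top view the short tubes, mug, spoon and the red and turquoise look-alikes had not moved.

No check failed. The biggest disagreement was in locating the key: one early wrist view put it about 6 mm off in y. A second view from directly above agreed with the other measurements, so I used that.

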